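Probe the dry block's bore and load the sample tube that fits its depth

TASK

Take the depth rod from its stand, lower it into the bore of the dry block until it touches the bottom, and hang it back upright in its stand. Then take from the rack the one tube whose body is as long as the bore is deep, lower it upright to the bottom of the bore so that the lower edge of its cap comes level with the block's top, and only then let go. Do not leave a wrong tube in the bore even for a moment; leave the other two tubes in their rack places and do not disturb the bottle, box and beaker.

Things in the scene. Friction and masses are not known exactly. Their poses are not given: they have to be found in the camera images.
- bore (a point): Middle of the mouth of the blind bore in the dry block, on the metal's top face, 95 mm above the bench. The dry block is a fixed white instrument, 165 x 150 mm and 62 mm tall, out of which a bare 90 x 90 mm metal block rises to 95 mm; its grey panel faces roughly toward the robot. The bore is round, vertical, 21 mm in diameter, its rim bevelled 2 mm. A spacer disc nobody can see closes it at a depth of 36, 52 or 68 mm: the depth is not known beforehand.
- rod_centre (a point): Depth rod, half-way up its 139 mm length; z runs from tip to handle. From the tip: bright steel pin 8 mm in diameter and 85 mm long with dark rings at 36, 52 and 68 mm from its tip, then a steel collar 26 mm in diameter and 4 mm thick, then a grey round handle 16 mm in diameter and 50 mm long. 100 g. It begins upright in its stand, hanging by the collar, with the handle on top.
- rod_tip (a point): Lower end of the depth rod's pin, 69.5 mm below its centre.
- stand_top (a point): Middle of the mouth of the hole in the rod's stand: a fixed upright white column 44 x 44 mm, 90 mm tall. The hole is 14 mm in diameter (bevelled 2 mm) and goes right down; the rod's collar rests on the column's top, its tip then 5 mm above the bench.
- rack: Fixed grey tube rack, 190 mm along its x, 56 mm wide, 22 mm tall; origin under its centre. Three pockets 19 mm in diameter and 15 mm deep in a row along its x, at -65, 0 and +65 mm; each holds one tube, in any order, standing 7 mm above the bench.
- short_tube_centre (a point): Short sample tube, half-way up its total height of 66 mm; z up along the tube. Upright closed tube: pale translucent body 36 mm long and 16 mm in diameter with a flat foot, then a white ribbed cap 30 mm tall and 18 mm in diameter, by which it is held (keep the fingertips above the cap's lower edge so that they clear the block). About 27 g. Body length is all that differs between the three tubes.
- middle_tube_centre (a point): Middle sample tube, half-way up its total height of 82 mm; z up along the tube. Upright closed tube: pale translucent body 52 mm long and 16 mm in diameter with a flat foot, then a white ribbed cap 30 mm tall and 18 mm in diameter, by which it is held (keep the fingertips above the cap's lower edge so that they clear the block). About 30 g. Body length is all that differs between the three tubes.
- long_tube_centre (a point): Long sample tube, half-way up its total height of 98 mm; z up along the tube. Upright closed tube: pale translucent body 68 mm long and 16 mm in diameter with a flat foot, then a white ribbed cap 30 mm tall and 18 mm in diameter, by which it is held (keep the fingertips above the cap's lower edge so that they clear the block). About 34 g. Body length is all that differs between the three tubes.
- reagent_centre (a point): Bystander: closed reagent bottle, 60 mm in diameter, 120 mm tall; point half-way up.
- tip_box_centre (a point): Bystander: closed box 90 x 120 mm, 63 mm tall; point at its centre.
- beaker_centre (a point): Bystander: glass beaker 66 mm in diameter, 85 mm tall; point half-way up.
There are look-alikes about, which are no part of the job. What is shaped like the part that bears long_tube_centre but green or purple is not meant.

How it is judged (in metres and radians):
On the way:
1. the held depth rod touches the bottom of the bore (horizontal distance between rod_tip and bore below 0.012 m and z of rod_tip in the frame of bore below -0.03 m and contact force between rod and the fingers above 0.5 N and (contact force between rod and floor_a above 0.3 N or contact force between rod and floor_b above 0.3 N or contact force between rod and floor_c above 0.3 N)).
At the end, for the whole second after the job is handed in: One tube in the bore, cap's lower edge within 5 mm of level with the block's top, centre within 7 mm of the axis, lean under 0.25 rad; other tubes within 15 mm of their start, lean under 0.25; rod in its stand within 10 mm, lean under 0.15, tip 80-90 mm below the stand's top (((horizontal distance between short_tube_centre and bore below 0.007 m and z of short_tube_centre in the frame of bore between -0.008 and 0.002 m and angle between each of short_tube_centre, middle_tube_centre, long_tube_centre's own z axis and vertical below 0.25 rad and distance of each of middle_tube_centre, long_tube_centre from where it was at the start of the episode below 0.015 m) or (horizontal distance between middle_tube_centre and bore below 0.007 m and z of middle_tube_centre in the frame of bore between -0.016 and -0.006 m and angle between each of middle_tube_centre, short_tube_centre, long_tube_centre's own z axis and vertical below 0.25 rad and distance of each of short_tube_centre, long_tube_centre from where it was at the start of the episode below 0.015 m) or (horizontal distance between long_tube_centre and bore below 0.007 m and z of long_tube_centre in the frame of bore between -0.024 and -0.014 m and angle between each of long_tube_centre, short_tube_centre, middle_tube_centre's own z axis and vertical below 0.25 rad and distance of each of short_tube_centre, middle_tube_centre from where it was at the start of the episode below 0.015 m)) and horizontal distance between rod_centre and stand_top below 0.01 m and angle between rod_centre's own z axis and vertical below 0.15 rad and z of rod_tip in the frame of stand_top between -0.09 and -0.08 m); the robot touches nothing.
It fails at once if a tube is let go in or over the bore while its cap's lower edge is more than 8 mm from level with the block's top (a wrong tube, or dropped) ((horizontal distance between short_tube_centre and bore below 0.012 m and contact force between short_tube and the fingers below 0.05 N and linear speed of short_tube below 0.01 m/s and (z of short_tube_centre in the frame of bore above 0.005 m or z of short_tube_centre in the frame of bore below -0.011 m)) or (horizontal distance between middle_tube_centre and bore below 0.012 m and contact force between middle_tube and the fingers below 0.05 N and linear speed of middle_tube below 0.01 m/s and (z of middle_tube_centre in the frame of bore above -0.003 m or z of middle_tube_centre in the frame of bore below -0.019 m)) or (horizontal distance between long_tube_centre and bore below 0.012 m and contact force between long_tube and the fingers below 0.05 N and linear speed of long_tube below 0.01 m/s and (z of long_tube_centre in the frame of bore above -0.011 m or z of long_tube_centre in the frame of bore below -0.027 m))).
It fails at once if the bottle, box or beaker is moved more than 25 mm or tipped (distance of any of reagent_centre, tip_box_centre, beaker_centre from where it was at the start of the episode above 0.025 m or angle between any of reagent_centre, tip_box_centre, beaker_centre's own z axis and vertical above 0.35 rad).
It also fails if it takes over 61 s, if anything falls off the work surface, if the arm or the gripper's body presses on something with over 40 N, if the wrist force passes 120 N, or if a joint passes its speed limit or range.

ROBOT

A 6-joint arm with a two-finger parallel gripper is mounted at the origin on the work surface. World frame = base frame: x ahead of the robot, y to its left, z up, the work surface at z = 0. Lengths are in m, angles in degrees, forces in N, time in s.
With the tool pointing down it reaches from about 0.4 to 0.825 m from the base axis. Payload 7 kg.
Tool frame: the origin (TCP) lies between the finger pads; the fingertips stand 14 mm ahead of it and the grasp point (between the pads) lies 5 mm behind it (r.tips_ahead is the distance from the TCP to the fingertips, in m); z points along the fingers, y is the direction in which the jaws open and shut (so a half turn about z gives the same grasp; the last joint's range is limited). The gripper opens to 88 mm and grips with 3 to 60 N. Pads are 19 mm wide; open, the fingers measure 130 mm over their backs; the gripper's body (78 mm by 193 mm) begins 47 mm behind the grasp point.
Start: joints at [90.82, 20.546, 0.682, 0, -70.136, -16.507], TCP at [0.183, 0.65, 0.22] pointing down, gripper open.
Joint ranges: [-176.03, 176.03], [-82.01, 121.73], [-58.28, 71.71], [-173.87, 95.51], [-174.79, -0.11], [-173.66, 173.66]. Speed limits (degrees/s): [136.94, 136.94, 172.46, 180, 180, 180].

INTERFACE

Orientations are given as [roll, pitch, yaw] about the fixed x, y, z axes, in that order (R = Rz(yaw) Ry(pitch) Rx(roll)).
In Python, from plant import r gives the robot as it stands.
- The arm moves only by the tool apply_moves, never from a script. Its arguments are lists of equal length, an entry for each row: "slide": the shift along the tool's x, y, z as a fraction of full scale, a list of three; "turn": the turn, a rotation vector about the tool's x, y, z as a fraction of full scale, a list of three; "jaw": the closure, from 0 (fully open) to 1 (shut). In form: {"slide": [[dx, dy, dz], ...], "turn": [[wx, wy, wz], ...], "jaw": [jaw, ...]}. A call has 1 to 8 rows; each row shifts and turns the commanded pose from where the row before left it, along the tool's axes as they then stand; what a row does not reach is not made up. Full scale, the value 1, is 0.1 m for a shift and 1.5 rad for a turn. A row lasts 1/10 s, in which the tool goes at most 50 mm and 8.59 degrees, less where a joint would pass 70% of its speed; a pose out of reach is approached as far as the arm can. A call with a number of a shift or a turn outside -1 to 1 is refused whole. A call with a gripper value outside its range is refused whole. The fingers move at their own pace and stop on an object; "newtons" is the grip in N (left out, the last holds). Time passes only in rows, so rows that do not move let the fingers close. It gives the time, the measured TCP pose, the force and the opening at its end, in the units of the state.
- r.get_state(): the state, without advancing time (a new reading comes with each control period).
- r.capture(name): name is "side" or "top"; returns a dict with "pixels" (420x560x3 uint8, blue, green, red), "depth" (420x560 float32, m along the optical axis (not along the pixel's ray), 0 where there is no reading), "fx", "fy", "cx", "cy" (pixels), "rvec" (rotation vector, rad) and "tvec" (3), from world to camera coordinates, as OpenCV has them. Camera axes: x right, y down, z forward; pixel columns grow to the right and rows downward; lengths in m; the calibration is good to about 2 mm. A picture is of the moment at which its call begins.
- r.close_job(): hands the job in, once; it reports no verdict.
The state is a dict: "time_s": time; "joints": joint angles; "qd": joint speeds; "joint_torque": joint torques, N m; "tcp_pos": TCP position; "eef_rot": TCP orientation; "contact_force": force on the tool from outside, world axes, zero at the start; "moment": the same for the moment, N m; "gripper_width": finger opening in m.
Only numpy, scipy, OpenCV 4.12 (cv2) and the standard library are available. Lean on these libraries where they do the work, as an engineer would, in place of code of your own. Each camera call takes 0.05 s, during which the arm holds its last target.

## Working session

There is one attempt and no reset: what is moved stays moved. The work goes in short steps, Python scripts to look and compute and a tool call to move; the robot and the scene stay as the last step left them, time stands still between calls to the robot, and variables do not carry over. Pictures are saved under pics/ and viewed, and the job is handed in when it is done.

Besides the shell and the picture viewer there is one more tool, called as name(argument=value, ...), one argument or row to a line, values as JSON. apply_moves: Moves the arm, as the interface text tells. Shift numbers are shares of 0.1 m and turn numbers shares of 1.5 rad, none past 1 either way. Its arguments: {"type":"object","properties":{"slide":{"type":"array"},"turn":{"type":"array"},"jaw":{"type":"array"},"newtons":{"type":"number"}},"required":["slide","turn","jaw"]}

```bash
ls; mkdir -p pics
cat > h.py <<'E'
import numpy as np, cv2
from plant import r
def cap(n,f=None):
    c=r.capture(n)
    if f: cv2.imwrite('pics/'+f,c['pixels'])
    np.savez('last_'+n+'.npz',**c)
    return c
def load(n): return dict(np.load('last_'+n+'.npz'))
def RT(c): return cv2.Rodrigues(np.array(c['rvec'],float))[0],np.array(c['tvec'],float).reshape(3)
def ray(c,u,v):
    R,t=RT(c); d=R.T@np.array([(u-c['cx'])/c['fx'],(v-c['cy'])/c['fy'],1.]); return -R.T@t,d
def onz(c,u,v,z):
    o,d=ray(c,u,v); return o+d*(z-o[2])/d[2]
def proj(c,p):
    R,t=RT(c); q=R@np.array(p,float)+t; return np.array([c['fx']*q[0]/q[2]+c['cx'],c['fy']*q[1]/q[2]+c['cy']])
def cloud(c):
    R,t=RT(c); D=c['depth']; v,u=np.mgrid[:D.shape[0],:D.shape[1]]
    P=np.stack([(u-c['cx'])/c['fx']*D,(v-c['cy'])/c['fy']*D,D],-1)
    return (P-t)@R
E
python3 - <<'E'
from h import *
for n in('side','top'):
    c=cap(n,n+'0.png'); R,t=RT(c); print(n,-R.T@t,R[2],c['fx'])
print(r.get_state())
E
```

```text
pics
side [ 0.51571109 -0.62425934  0.58025214] [ 0.1213525   0.79140284 -0.59912863] 419.27029536503034
top [0.39269605 0.0344107  1.3033184 ] [ 1.64160975e-01  6.87145349e-04 -9.86433324e-01] 507.1327012337131
{'time_s': 0.1, 'joints': array([ 9.08195131e+01,  2.05871717e+01,  6.39198362e-01, -1.87005641e-02,
       -7.01358123e+01, -1.65059917e+01]), 'qd': array([-0.0591804 , -0.01291014,  0.12067871,  0.06636201, -0.00472443,
       -0.06886714]), 'joint_torque': array([-1.83601682e-03, -5.84164846e+01,  2.93755013e+01,  7.01574907e+00,
        1.01537336e-02, -4.51062726e-05]), 'tcp_pos': array([0.18241227, 0.64941947, 0.21961648]), 'eef_rot': array([ 1.79914672e+02, -6.95093016e-03, -1.56928406e+01]), 'contact_force': array([ 0.18505759, -0.36536644, -0.2846849 ]), 'moment': array([-0.00855741,  0.02782432,  0.00832236]), 'gripper_width': 0.0878824564984825}
```

View pics/side0.png

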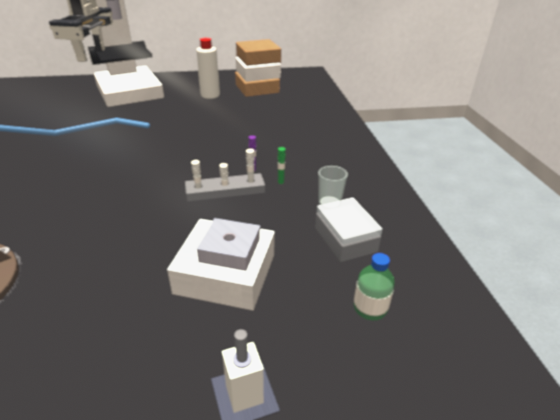

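View pics/top0.png

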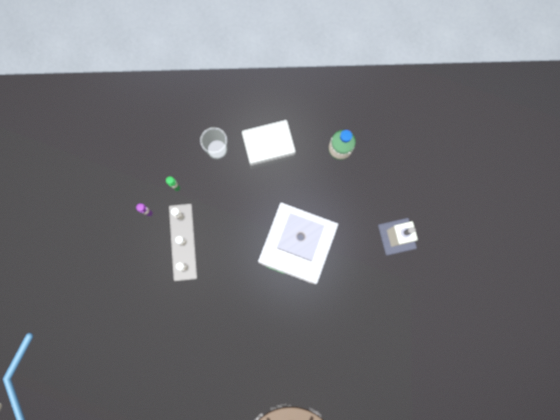

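Side view: rack tubes at (196,168), (224,172) and (250,160), with purple and green look-alikes at (252,140) and (282,165). The block is at (228,238) and the rod stand at (242,370). Top view: rack at (182,242), bore at (300,237), stand at (405,233). Next come enlarged crops.

Run:
```python
from h import *
s=load('side')['pixels'];t=load('top')['pixels']
def z(im,x,y,w,h,k): return cv2.resize(im[y:y+h,x:x+w],(w*k,h*k),interpolation=cv2.INTER_CUBIC)
cv2.imwrite('pics/s_rack.png',z(s,175,125,120,80,6))
cv2.imwrite('pics/s_rod.png',z(s,205,315,80,100,6))
cv2.imwrite('pics/t_rack.png',z(t,125,165,80,120,5))
cv2.imwrite('pics/t_rod.png',z(t,370,205,60,60,8))
cv2.imwrite('pics/t_bore.png',z(t,250,195,100,95,6))
cv2.imwrite('pics/s_bore.png',z(s,190,215,80,60,8))
```

```text
(no output)
```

View pics/s_rack.png

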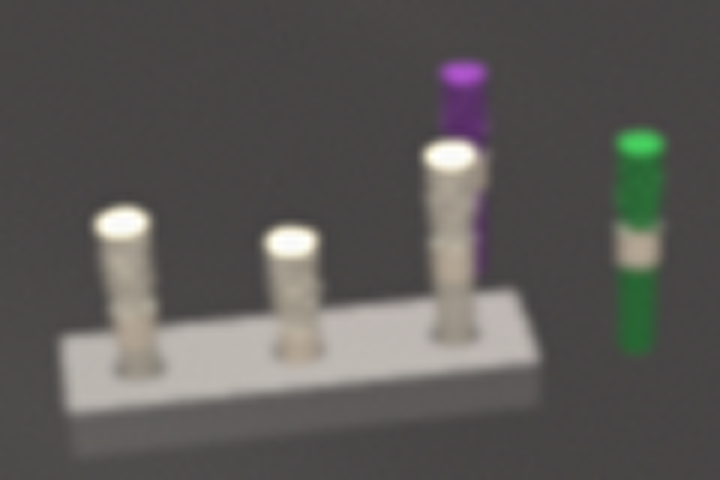

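View pics/s_rod.png

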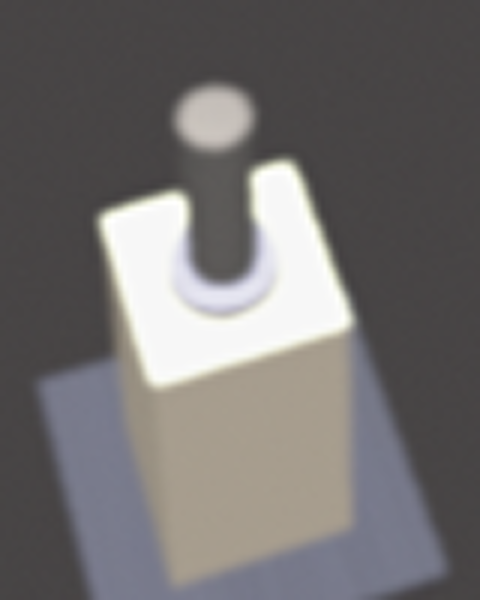

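View pics/t_rack.png

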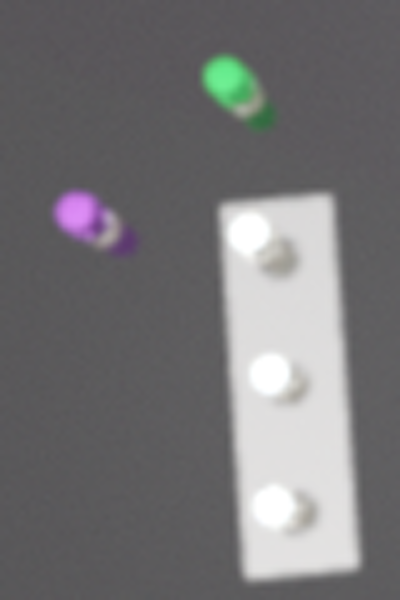

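View pics/t_rod.png

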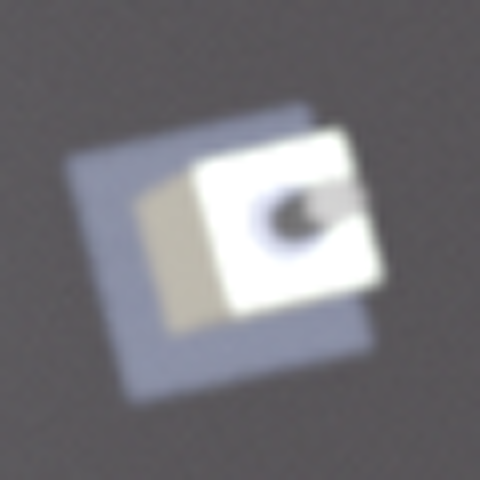

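View pics/t_bore.png

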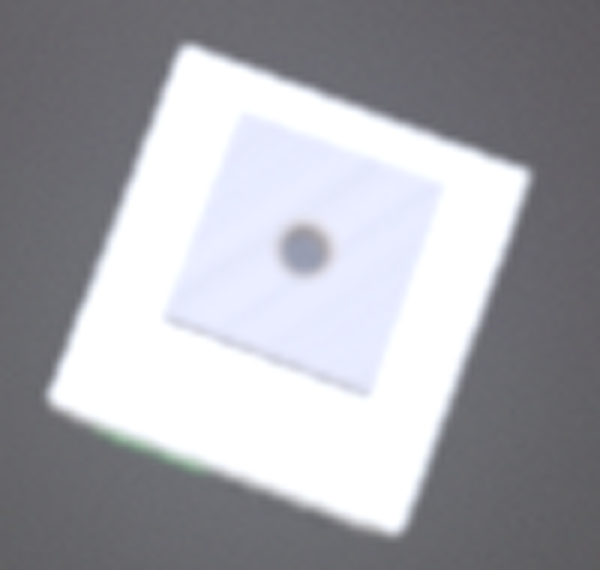

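View pics/s_bore.png

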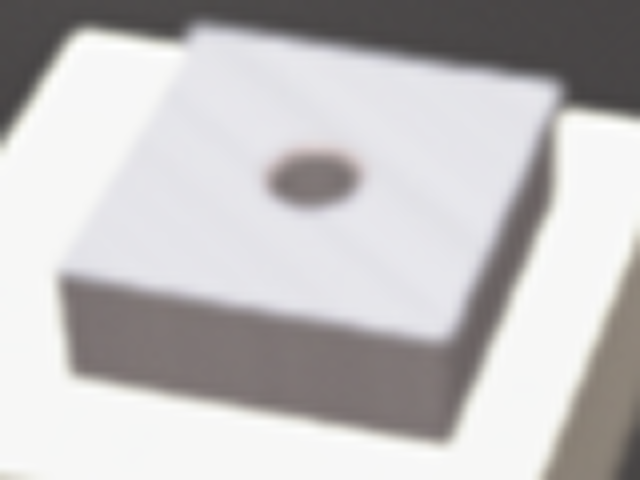

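The tubes in the side crop: short (224,165), middle (196,162) and long (250,151), all white-capped and in the rack. The purple one (252,137) and green one (282,148) are look-alikes outside the rack. Measuring by contours in both views.

```bash
cat >> h.py <<'E'
def tri(c1,p1,c2,p2):
    o1,d1=ray(c1,*p1);o2,d2=ray(c2,*p2)
    d1/=np.linalg.norm(d1);d2/=np.linalg.norm(d2)
    A=np.array([[d1@d1,-d1@d2],[d1@d2,-d2@d2]]);b=np.array([(o2-o1)@d1,(o2-o1)@d2])
    s=np.linalg.solve(A,b);a=o1+s[0]*d1;e=o2+s[1]*d2
    return (a+e)/2,np.linalg.norm(a-e)
E
python3 - <<'E'
from h import *
S=load('side');T=load('top');s=S['pixels'];t=T['pixels']
gs=cv2.cvtColor(s,6).astype(int);gt=cv2.cvtColor(t,6).astype(int)
def blobs(m,x,y,w,h,mn=8):
    mm=np.zeros(m.shape,np.uint8);mm[y:y+h,x:x+w]=m[y:y+h,x:x+w]
    n,l,st,ce=cv2.connectedComponentsWithStats(mm)
    return [(np.round(ce[i],1).tolist(),st[i].tolist()) for i in range(1,n) if st[i][4]>=mn]
print('tube side');
for th in (215,230,240):
  print(th,blobs(gs>th,185,150,75,30)); print(th,blobs(gt>th,165,200,35,75))
print('bore')
for th in (120,150): print(th,blobs(gs<th,218,228,22,18)); 
for th in (150,180,200): print(th,blobs(gt<th,290,227,22,22))
print('values',gs[228:248,226:232].T.tolist()); print(gt[237,290:312].tolist(),gt[226:248,300].tolist())
hs=[ (s[330:348,232:250,k]).tolist() for k in (1,)]
for row in gs[326:348,230:252]: print(*row)
print()
for row in gt[215:250,388:422]: print(*row)
E
```

```text
tube side
215 [([249.5, 150.9], [246, 150, 8, 3, 22]), ([194.9, 161.8], [192, 160, 7, 5, 26]), ([222.9, 165.1], [220, 163, 7, 5, 28])]
215 [([182.0, 241.8], [170, 206, 25, 69, 1157])]
230 [([249.7, 150.8], [247, 150, 7, 3, 17]), ([194.9, 161.7], [192, 160, 7, 4, 23]), ([223.0, 164.9], [220, 164, 7, 3, 19])]
230 [([174.3, 211.3], [171, 207, 8, 10, 59]), ([178.4, 239.2], [175, 235, 8, 9, 60]), ([178.9, 265.8], [175, 261, 9, 10, 66])]
240 [([249.5, 150.7], [247, 150, 6, 3, 14]), ([194.9, 161.7], [192, 160, 7, 4, 18]), ([223.0, 165.0], [220, 164, 7, 3, 17])]
240 [([174.3, 211.3], [171, 208, 8, 8, 50]), ([178.5, 239.3], [175, 236, 8, 8, 51]), ([179.1, 265.9], [175, 262, 9, 9, 54])]
bore
120 []
150 [([228.7, 237.1], [224, 235, 10, 5, 44])]
150 []
180 [([300.2, 236.1], [297, 233, 7, 7, 40])]
200 [([300.4, 236.2], [297, 232, 8, 9, 57])]
values [[227, 228, 229, 229, 225, 211, 176, 141, 123, 117, 117, 129, 168, 213, 228, 230, 230, 230, 230, 229], [227, 227, 229, 228, 223, 206, 166, 134, 122, 120, 120, 123, 155, 203, 225, 230, 230, 230, 230, 230], [227, 227, 228, 227, 223, 204, 161, 129, 121, 1
[... 5957 characters left out ...]
146 145 144 144 145 140 123 100 89 88 87 88 88
148 149 161 175 180 178 172 167 163 158 157 159 157 153 149 148 146 147 146 146 146 146 146 145 146 145 142 129 106 91 87 88 87 88
147 148 154 163 166 163 158 153 151 149 149 148 148 147 147 147 147 147 147 147 146 145 146 147 146 145 143 133 111 92 87 88 85 85
146 146 149 153 153 150 147 148 147 147 146 147 146 147 147 146 146 147 147 146 145 147 147 146 145 145 142 135 115 93 87 88 87 87
147 146 147 147 147 148 146 147 147 147 149 146 147 146 146 146 146 146 147 145 144 142 142 141 139 134 129 122 106 91 87 88 88 87
146 147 147 146 147 148 148 146 147 146 146 146 146 146 146 144 144 143 142 140 136 132 128 124 118 111 107 102 95 88 87 87 87 87
```

Run:
```python
from h import *
S=load('side');T=load('top')
X=lambda x0,y0,k,X,Y:(x0+(X+.5)/k-.5,y0+(Y+.5)/k-.5)
def show(n,ps,pt,z=None):
    p,g=tri(S,ps,T,pt); print(n,p.round(4),'gap',round(g,4), *( [onz(S,*ps,z).round(4),onz(T,*pt,z).round(4)] if z else []))
show('short',(223,165),(178.5,239.2),.073)
show('mid',(194.9,161.7),(179,265.8),.089)
show('long',(249.6,150.8),(174.3,211.3),.105)
show('bore',(228.7,237.1),(300.3,236.2),.095)
show('handle',(240.2,334.2),(411.5,229.3),.144)
sc=[X(205,315,6,*q) for q in((99,214),(293,158),(354,326),(153,388))]
tc=[X(370,205,8,*q) for q in((190,163),(343,127),(384,282),(234,318))]
a=[onz(S,*q,.09) for q in sc];b=[onz(T,*q,.09) for q in tc]
print(np.round(a,4),np.round(b,4),np.mean(a,0),np.mean(b,0),sep='\n')
def dg(q):
    L=lambda p,r:np.cross([*p,1],[*r,1]); x=np.cross(L(q[0],q[2]),L(q[1],q[3])); return x[:2]/x[2]
show('stand',dg(sc),dg(tc),.09)
print(dg(sc),dg(tc))
# collar
show('collar',X(205,315,6,223,268),X(370,205,8,293,222),.094)
# depth checks
for n,c in(('S',S),('T',T)):
    P=cloud(c)
    for q in [((S,T)[n=='T'],)]: pass
P=cloud(S); print('bystanders/depth ok?',P[165,223],P[161,195],P[151,249],P[334,240])
P=cloud(T); print(P[239,178],P[266,179],P[211,174],P[236,300],P[215:240:6,388:420:5,2].round(3))
```

```text
short [0.5246 0.2605 0.0689] gap 0.0031 [0.523  0.2529 0.073 ] [0.5257 0.2598 0.073 ]
mid [0.4593 0.256  0.085 ] gap 0.0025 [0.4585 0.2486 0.089 ] [0.4603 0.2554 0.089 ]
long [0.5894 0.2652 0.1003] gap 0.002 [0.5877 0.2561 0.105 ] [0.5896 0.2643 0.105 ]
bore [ 0.5225 -0.0361  0.09  ] gap 0.0022 [ 0.5214 -0.0423  0.095 ] [ 0.5231 -0.0357  0.095 ]
handle [ 0.5261 -0.2897  0.1412] gap 0.0029 [ 0.5246 -0.292   0.144 ] [ 0.5272 -0.2888  0.144 ]
[[ 0.4979 -0.2737  0.09  ]
 [ 0.5429 -0.2646  0.09  ]
 [ 0.5516 -0.3096  0.09  ]
 [ 0.5075 -0.3184  0.09  ]]
[[ 0.5452 -0.2609  0.09  ]
 [ 0.5549 -0.3077  0.09  ]
 [ 0.5078 -0.3166  0.09  ]
 [ 0.4981 -0.271   0.09  ]]
[ 0.52501254 -0.29155701  0.09      ]
[ 0.52649527 -0.28903778  0.09      ]
stand [ 0.5258 -0.2899  0.0874] gap 0.0014 [ 0.525  -0.2918  0.09  ] [ 0.5262 -0.2891  0.09  ]
[242.11320014 359.48664738] [405.57638306 232.46019115]
collar [ 0.5256 -0.2908  0.0895] gap 0.002 [ 0.5245 -0.2941  0.094 ] [ 0.5261 -0.2896  0.094 ]
bystanders/depth ok? [0.52301181 0.25611174 0.07113511] [0.45861539 0.25396968 0.08780575] [0.58640448 0.25819813 0.1034488 ] [ 0.52433713 -0.29163783  0.14389969]
[0.5265967  0.26163555 0.06989934] [0.45977408 0.25520831 0.09020082] [0.59021394 0.2649029  0.10588159] [ 0.52935323 -0.03806269  0.04203468] [[ 0.     0.001 -0.     0.003  0.002  0.001 -0.003]
 [-0.005  0.002  0.008  0.01   0.005  0.005  0.003]
 [ 0.008  0.077  0.09   0.097  0.137  0.143  0.001]
 [ 0.017  0.065  0.094  0.096  0.131  0.088  0.002]
 [ 0.009  0.049  0.089  0.09   0.091  0.094  0.   ]]
```

apply_moves(
  slide=[
    [0, 0, 0],
    [0, 0, 0],
    [0.3, 0.37, 0],
    [0.3, 0.37, 0],
    [0.3, 0.37, 0],
    [0.3, 0.37, 0],
    [0.3, 0.37, 0],
    [0.3, 0.37, 0],
  ],
  turn=[
    [0, 0, -0.0915],
    [0, 0, -0.0915],
    [0, 0, 0],
    [0, 0, 0],
    [0, 0, 0],
    [0, 0, 0],
    [0, 0, 0],
    [0, 0, 0],
  ],
  jaw=[0.3, 0.3, 0.3, 0.3, 0.3, 0.3, 0.3, 0.3],
  newtons=30,
)

```text
time_s: 0.9
tcp_pos: [0.3634, 0.4262, 0.2203]
eef_rot: [180.0, 0.0, 0.1]
contact_force: [0.1, 0.5, -0.3]
gripper_width: 0.0612
```

apply_moves(
  slide=[
    [0.1, 0.45, 0],
    [0.1, 0.45, 0],
    [0.1, 0.45, 0],
    [0.1, 0.45, 0],
    [0.1, 0.45, 0],
    [0.1, 0.45, 0],
    [0.1, 0.45, 0],
    [0.1, 0.45, 0],
  ],
  turn=[
    [0, 0, 0],
    [0, 0, 0],
    [0, 0, 0],
    [0, 0, 0],
    [0, 0, 0],
    [0, 0, 0],
    [0, 0, 0],
    [0, 0, 0],
  ],
  jaw=[0.4, 0.4, 0.4, 0.4, 0.4, 0.4, 0.4, 0.4],
)

```text
time_s: 1.7
tcp_pos: [0.4427, 0.0662, 0.2205]
eef_rot: [-180.0, -0.0, 0.1]
contact_force: [1.1, 0.6, 0.3]
gripper_width: 0.0523
```

apply_moves(
  slide=[
    [0.1, 0.45, 0],
    [0.1, 0.45, 0],
    [0.1, 0.45, 0],
    [0.1, 0.45, 0],
    [0.1, 0.45, 0],
    [0.1, 0.45, 0],
    [0.1, 0.45, 0],
    [0, 0, 0],
  ],
  turn=[
    [0, 0, 0],
    [0, 0, 0],
    [0, 0, 0],
    [0, 0, 0],
    [0, 0, 0],
    [0, 0, 0],
    [0, 0, 0],
    [0, 0, 0],
  ],
  jaw=[0.4, 0.4, 0.4, 0.4, 0.4, 0.4, 0.4, 0.4],
)

```text
time_s: 2.5
tcp_pos: [0.5132, -0.2513, 0.2192]
eef_rot: [180.0, 0.1, -0.2]
contact_force: [0.7, 1.0, -0.4]
gripper_width: 0.0524
```

apply_moves(
  slide=[
    [0.13, 0.38, 0],
    [0, 0, 0],
    [0, 0, 0.3],
    [0, 0, 0],
  ],
  turn=[
    [0, 0, 0],
    [0, 0, 0],
    [0, 0, 0],
    [0, 0, 0],
  ],
  jaw=[0.4, 0.4, 0.4, 0.4],
)

```text
time_s: 2.9
tcp_pos: [0.5237, -0.2838, 0.1867]
eef_rot: [-179.8, 0.4, -0.0]
contact_force: [-1.7, 0.9, -0.1]
gripper_width: 0.0526
```

Run:
```python
from h import *
S=cap('side');T=cap('top')
a=cv2.resize(S['pixels'][270:400,170:310],None,fx=3,fy=3,interpolation=2);b=cv2.resize(T['pixels'][170:300,340:480],None,fx=2.7,fy=3,interpolation=2)
cv2.imwrite('pics/g1.png',np.hstack([a,b]));print(r.get_state()['tcp_pos'],r.get_state()['eef_rot'])
```

```text
[ 0.52567082 -0.28452872  0.19033361] [-1.79992792e+02  1.05490540e-01  6.95360773e-02]
```

View pics/g1.png

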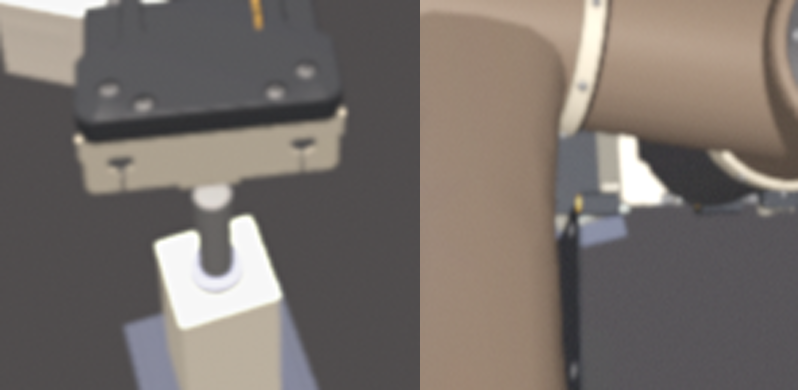

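Run:
```python
from h import *
S=load('side')
cv2.imwrite('pics/g1b.png',cv2.resize(S['pixels'][100:400,100:400],None,fx=2,fy=2,interpolation=2))
T=load('top');cv2.imwrite('pics/g1c.png',T['pixels'])
P=cloud(S); 
for q in [(280,300),(230,310),(240,300),(215,330),(240,337),(270,280),(240,332)]: print(q,P[q[1],q[0]].round(3))
```

```text
(280, 300) [ 0.559 -0.379  0.3  ]
(230, 310) [ 0.515 -0.382  0.296]
(240, 300) [ 0.524 -0.374  0.299]
(215, 330) [ 0.499 -0.372  0.26 ]
(240, 337) [ 0.524 -0.294  0.141]
(270, 280) [ 0.553 -0.353  0.299]
(240, 332) [ 0.525 -0.287  0.142]
```

View pics/g1b.png

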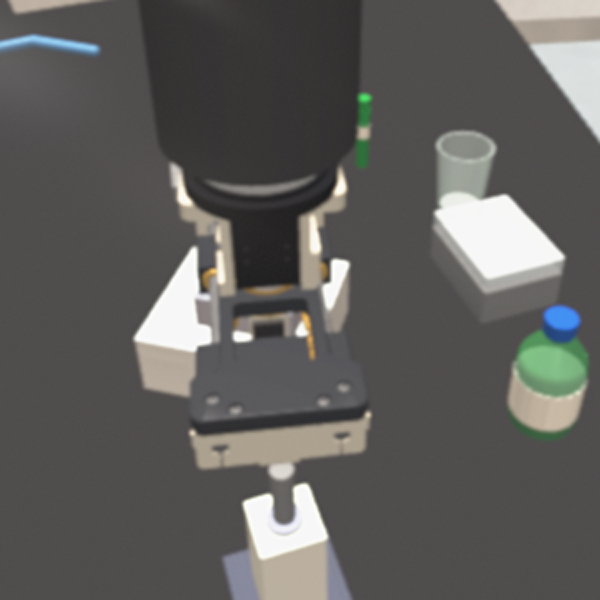

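View pics/g1c.png

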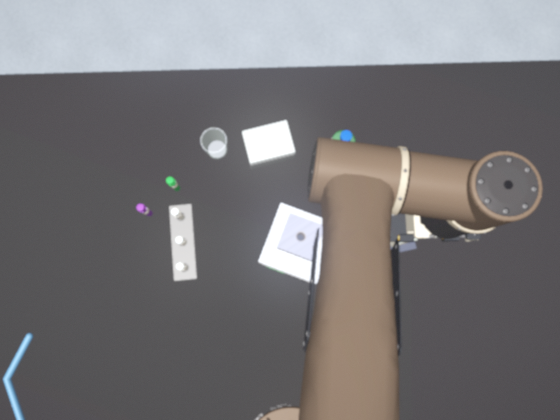

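apply_moves(
  slide=[
    [0, 0.05, 0.3],
    [0, 0, 0.25],
    [0, 0, 0.18],
    [0, 0, 0],
    [0, 0, 0],
  ],
  turn=[
    [0, 0, 0],
    [0, 0, 0],
    [0, 0, 0],
    [0, 0, 0],
    [0, 0, 0],
  ],
  jaw=[0.4, 0.4, 0.4, 0.4, 0.4],
)

```text
time_s: 3.5
tcp_pos: [0.527, -0.2899, 0.119]
eef_rot: [180.0, -0.1, 0.1]
contact_force: [-0.4, -1.1, 0.0]
gripper_width: 0.0526
```

apply_moves(
  slide=[
    [0, 0, 0],
    [0, 0, 0],
    [0, 0, 0],
    [0, 0, 0],
    [0, 0, 0],
    [0, 0, 0],
  ],
  turn=[
    [0, 0, 0],
    [0, 0, 0],
    [0, 0, 0],
    [0, 0, 0],
    [0, 0, 0],
    [0, 0, 0],
  ],
  jaw=[0.9, 0.95, 1, 1, 1, 1],
  newtons=25,
)

```text
time_s: 4.1
tcp_pos: [0.5262, -0.2899, 0.1175]
eef_rot: [180.0, -0.0, 0.0]
contact_force: [-0.5, 0.7, 1.0]
gripper_width: 0.0153
```

Run:
```python
from h import *
S=cap('side')
cv2.imwrite('pics/g2.png',cv2.resize(S['pixels'][230:400,150:330],None,fx=4,fy=3.5,interpolation=2))
st=r.get_state();print({k:st[k] for k in('tcp_pos','contact_force','moment','gripper_width','eef_rot')})
```

```text
{'tcp_pos': array([ 0.52621136, -0.28994345,  0.11754945]), 'contact_force': array([-0.97049724,  0.35516323,  2.34922699]), 'moment': array([0.14128005, 0.11684519, 0.00883639]), 'gripper_width': 0.015272132468031876, 'eef_rot': array([ 1.79999683e+02, -3.61619655e-03,  3.73625611e-02])}
```

View pics/g2.png

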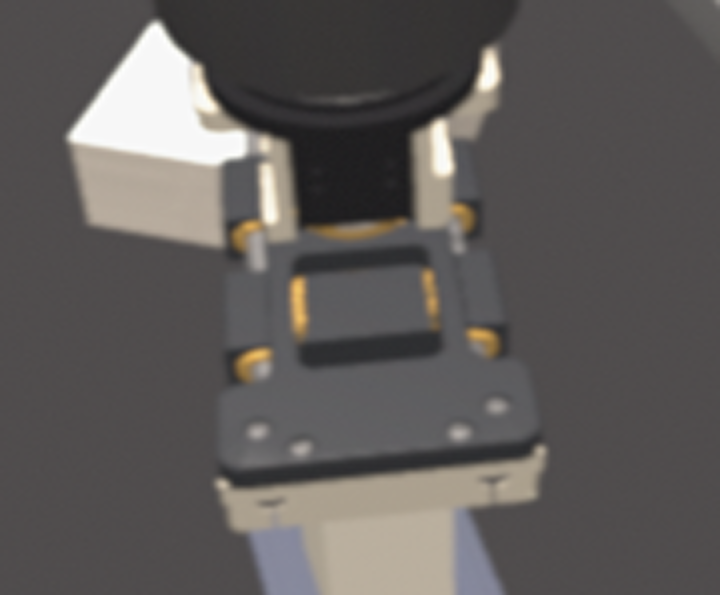

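The view is mostly the gripper, but the opening of 15.3 mm shows it holds the 16 mm handle. Lifting straight up.

apply_moves(
  slide=[
    [0, 0, -0.1],
    [0, 0, -0.3],
    [0, 0, -0.3],
    [0, 0, -0.3],
    [0, 0, -0.3],
    [0, 0, 0],
    [0, 0, 0],
  ],
  turn=[
    [0, 0, 0],
    [0, 0, 0],
    [0, 0, 0],
    [0, 0, 0],
    [0, 0, 0],
    [0, 0, 0],
    [0, 0, 0],
  ],
  jaw=[1, 1, 1, 1, 1, 1, 1],
)

```text
time_s: 4.85
tcp_pos: [0.5263, -0.2899, 0.2485]
eef_rot: [180.0, -0.1, 0.0]
contact_force: [-1.0, 0.4, -2.3]
gripper_width: 0.0153
```

Run:
```python
from h import *
S=cap('side')
cv2.imwrite('pics/g3.png',cv2.resize(S['pixels'][230:420,150:330],None,fx=3,fy=3,interpolation=2))
st=r.get_state();print({k:st[k] for k in('tcp_pos','contact_force','moment','gripper_width','eef_rot')})
```

```text
{'tcp_pos': array([ 0.52580137, -0.28966483,  0.24732823]), 'contact_force': array([-0.03738777,  0.32567968, -1.5009359 ]), 'moment': array([-0.00800805, -0.01005722,  0.01286631]), 'gripper_width': 0.015026039895140102, 'eef_rot': array([-1.79969346e+02,  9.65013461e-03,  2.89240881e-02])}
```

View pics/g3.png

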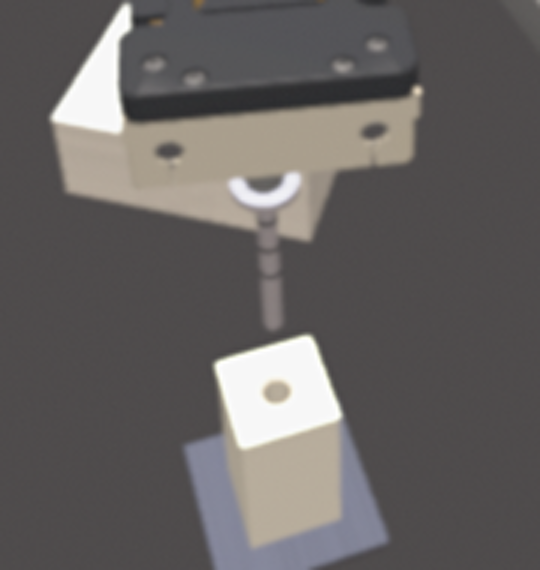

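The rod hangs from the gripper, with its tip at about (241,338). The empty stand hole is at about (242,360). I'll check the camera bias with it.

Run:
```python
from h import *
S=load('side')
X=lambda x0,y0,k,X,Y:(x0+(X+.5)/k-.5,y0+(Y+.5)/k-.5)
tip=X(150,230,3,273,328);hole=X(150,230,3,277,391)
print(tip,proj(S,[.5258,-.2897,.1348]),proj(S,[.5258,-.2897,.1348+.085]),X(150,230,3,265,190))
print(hole,onz(S,*hole,.09),proj(S,[.5262,-.2895,.09]))
print('bore pred',proj(S,[.5228,-.0365,.095]))
```

```text
(240.66666666666669, 339.0) [241.31195757 337.11846069] [238.57357474 290.97441002] (238.0, 293.0)
(242.0, 360.0) [ 0.52482925 -0.29254158  0.09      ] [242.84170077 357.89460314]
bore pred [229.3224595 234.9842838]
```

apply_moves(
  slide=[
    [0, -0.3, 0],
    [0, -0.45, 0],
    [0, -0.45, 0],
    [-0.03, -0.45, 0],
    [0, -0.45, 0],
    [0, -0.3, 0],
    [0, -0.13, 0],
    [0, 0, 0],
  ],
  turn=[
    [0, 0, 0],
    [0, 0, 0],
    [0, 0, 0],
    [0, 0, 0],
    [0, 0, 0],
    [0, 0, 0],
    [0, 0, 0],
    [0, 0, 0],
  ],
  jaw=[1, 1, 1, 1, 1, 1, 1, 1],
)

```text
time_s: 5.7
tcp_pos: [0.5226, -0.0356, 0.2467]
eef_rot: [180.0, 0.1, 0.2]
contact_force: [0.2, -0.3, -1.4]
gripper_width: 0.0148
```

Run:
```python
from h import *
S=cap('side')
cv2.imwrite('pics/g4.png',cv2.resize(S['pixels'][150:310,150:310],None,fx=4,fy=3.5,interpolation=2))
st=r.get_state();print({k:st[k] for k in('tcp_pos','contact_force','moment','gripper_width','eef_rot')})
```

```text
{'tcp_pos': array([ 0.52262432, -0.03661111,  0.24673922]), 'contact_force': array([-0.33431158, -0.84020228, -1.88296492]), 'moment': array([-0.0807669 , -0.04717376, -0.04364087]), 'gripper_width': 0.015498503250781807, 'eef_rot': array([1.79974526e+02, 8.78897750e-02, 1.31289560e-01])}
```

View pics/g4.png

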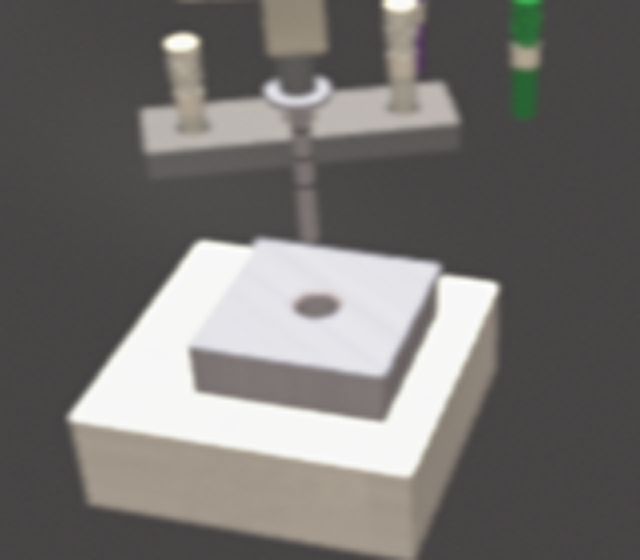

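apply_moves(
  slide=[
    [0, 0, 0.3],
    [0, 0, 0.3],
    [0, 0, 0.05],
    [0, 0, 0],
    [0, 0, 0],
  ],
  turn=[
    [0, 0, 0],
    [0, 0, 0],
    [0, 0, 0],
    [0, 0, 0],
    [0, 0, 0],
  ],
  jaw=[1, 1, 1, 1, 1],
)

```text
time_s: 6.25
tcp_pos: [0.5239, -0.0375, 0.1837]
eef_rot: [180.0, -0.1, 0.0]
contact_force: [0.8, 0.6, -1.2]
gripper_width: 0.0153
```

apply_moves(
  slide=[
    [0, 0, 0.04],
    [0, 0, 0.03],
    [0, 0, 0.03],
    [0, 0, 0.03],
    [0, 0, 0],
  ],
  turn=[
    [0, 0, 0],
    [0, 0, 0],
    [0, 0, 0],
    [0, 0, 0],
    [0, 0, 0],
  ],
  jaw=[1, 1, 1, 1, 1],
)

```text
time_s: 6.75
tcp_pos: [0.5227, -0.0369, 0.169]
eef_rot: [180.0, 0.0, 0.0]
contact_force: [-0.7, 1.0, -0.6]
gripper_width: 0.0152
```

apply_moves(
  slide=[
    [0, 0, 0.03],
    [0, 0, 0.03],
    [0, 0, 0.02],
    [0, 0, 0],
  ],
  turn=[
    [0, 0, 0],
    [0, 0, 0],
    [0, 0, 0],
    [0, 0, 0],
  ],
  jaw=[1, 1, 1, 1],
)

```text
time_s: 7.15
tcp_pos: [0.5228, -0.0369, 0.1611]
eef_rot: [180.0, 0.0, 0.0]
contact_force: [-0.3, 0.4, -1.5]
gripper_width: 0.0151
```

apply_moves(
  slide=[
    [0, 0, 0.02],
    [0, 0, 0.02],
    [0, 0, 0.02],
    [0, 0, 0],
  ],
  turn=[
    [0, 0, 0],
    [0, 0, 0],
    [0, 0, 0],
    [0, 0, 0],
  ],
  jaw=[1, 1, 1, 1],
)

```text
time_s: 7.55
tcp_pos: [0.5232, -0.0369, 0.1555]
eef_rot: [180.0, -0.0, 0.0]
contact_force: [1.4, -1.1, -0.6]
gripper_width: 0.015
```

Near the 52 mm level; continuing in small steps.

apply_moves(
  slide=[
    [0, 0, 0.01],
    [0, 0, 0.01],
    [0, 0, 0],
  ],
  turn=[
    [0, 0, 0],
    [0, 0, 0],
    [0, 0, 0],
  ],
  jaw=[1, 1, 1],
)

```text
time_s: 7.85
tcp_pos: [0.5246, -0.0369, 0.1552]
eef_rot: [180.0, -0.2, 0.1]
contact_force: [-1.1, -0.1, 8.0]
gripper_width: 0.0153
```

apply_moves(
  slide=[
    [0, 0, 0.01],
    [0, 0, 0.01],
    [0, 0, 0],
  ],
  turn=[
    [0, 0, 0],
    [0, 0, 0],
    [0, 0, 0],
  ],
  jaw=[1, 1, 1],
)

```text
time_s: 8.15
tcp_pos: [0.5261, -0.0369, 0.1548]
eef_rot: [180.0, -0.4, 0.1]
contact_force: [-0.5, 0.4, 16.9]
gripper_width: 0.0149
```

Run:
```python
from h import *
S=cap('side')
cv2.imwrite('pics/g5.png',cv2.resize(S['pixels'][190:270,185:275],None,fx=7,fy=7,interpolation=2))
st=r.get_state();print({k:st[k] for k in('time_s','tcp_pos','contact_force','moment','gripper_width','eef_rot')})
```

```text
{'time_s': 8.2, 'tcp_pos': array([ 0.52599934, -0.03692557,  0.15484779]), 'contact_force': array([-0.10799174,  0.1991975 , 17.95437306]), 'moment': array([-0.01318663,  0.43709151,  0.02486943]), 'gripper_width': 0.014606735412768088, 'eef_rot': array([ 1.79981000e+02, -3.88547682e-01,  1.29960116e-01])}
```

View pics/g5.png

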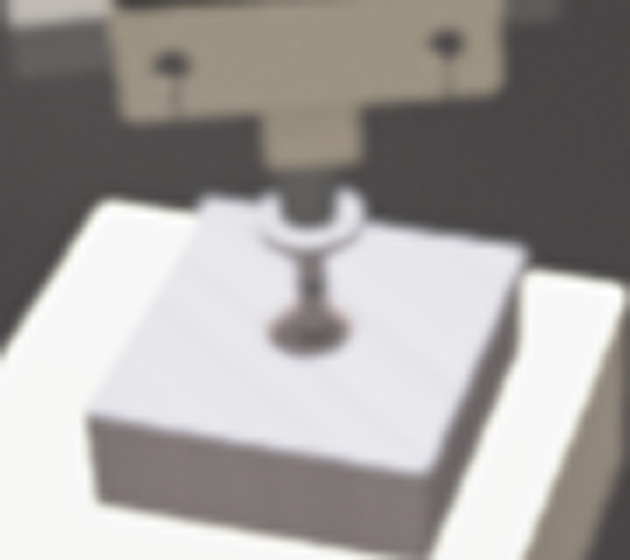

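The pin stands in the middle of the bore (crop (308,325)). The force rose to 18 N at a tip z of about 0.043 m, which makes the bore 52 mm deep. Only the 68 mm ring still shows above the rim, which agrees, so the middle tube is the one to take. Now the rod goes back.

apply_moves(
  slide=[
    [0, 0, -0.04],
    [0, 0, -0.2],
    [0, 0, -0.4],
    [0, 0, -0.31],
    [0, 0, 0],
    [0, 0, 0],
  ],
  turn=[
    [0, 0, 0],
    [0, 0, 0],
    [0, 0, 0],
    [0, 0, 0],
    [0, 0, 0],
    [0, 0, 0],
  ],
  jaw=[1, 1, 1, 1, 1, 1],
)

```text
time_s: 8.8
tcp_pos: [0.5229, -0.0367, 0.2466]
eef_rot: [-180.0, -0.0, 0.0]
contact_force: [-0.3, 0.3, -1.6]
gripper_width: 0.0155
```

apply_moves(
  slide=[
    [0, 0.3, 0],
    [0, 0.45, 0],
    [0, 0.45, 0],
    [0, 0.45, 0],
    [0, 0.45, 0],
    [0, 0.3, 0],
    [0, 0.1, 0],
    [0, 0, 0],
  ],
  turn=[
    [0, 0, 0],
    [0, 0, 0],
    [0, 0, 0],
    [0, 0, 0],
    [0, 0, 0],
    [0, 0, 0],
    [0, 0, 0],
    [0, 0, 0],
  ],
  jaw=[1, 1, 1, 1, 1, 1, 1, 1],
)

```text
time_s: 9.6
tcp_pos: [0.5222, -0.2879, 0.2444]
eef_rot: [-179.9, 0.2, -0.1]
contact_force: [-0.8, -0.1, -1.8]
gripper_width: 0.0152
```

apply_moves(
  slide=[
    [0, 0, 0],
    [0, 0, 0],
  ],
  turn=[
    [0, 0, 0],
    [0, 0, 0],
  ],
  jaw=[1, 1],
)

```text
time_s: 9.8
tcp_pos: [0.5231, -0.2858, 0.2461]
eef_rot: [-180.0, 0.0, 0.1]
contact_force: [-0.3, 0.0, -2.5]
gripper_width: 0.0152
```

apply_moves(
  slide=[
    [0.03, 0.04, 0.1],
    [0, 0, 0],
    [0, 0, 0],
  ],
  turn=[
    [0, 0, 0],
    [0, 0, 0],
    [0, 0, 0],
  ],
  jaw=[1, 1, 1],
)

```text
time_s: 10.1
tcp_pos: [0.5261, -0.2905, 0.2359]
eef_rot: [-180.0, 0.1, 0.1]
contact_force: [0.1, -0.6, -2.0]
gripper_width: 0.015
```

Run:
```python
from h import *
S=cap('side')
cv2.imwrite('pics/g6.png',cv2.resize(S['pixels'][270:390,190:290],None,fx=5,fy=5,interpolation=2))
st=r.get_state();print({k:st[k] for k in('time_s','tcp_pos','contact_force','moment','gripper_width','eef_rot')})
b=np.array([-.7,2.])
p=st['tcp_pos']
for z in(.1125,.1125-.085): print(proj(S,p-[0,0,z])+b)
```

```text
{'time_s': 10.15, 'tcp_pos': array([ 0.52622781, -0.29059277,  0.23626889]), 'contact_force': array([-0.03150843,  0.23911456, -0.82564166]), 'moment': array([-0.00889477, -0.04866092, -0.0427111 ]), 'gripper_width': 0.014834979537281922, 'eef_rot': array([-1.79996591e+02,  2.51824348e-02,  6.98367668e-02])}
[241.31769369 345.0120937 ]
[238.68639227 300.04634175]
```

View pics/g6.png

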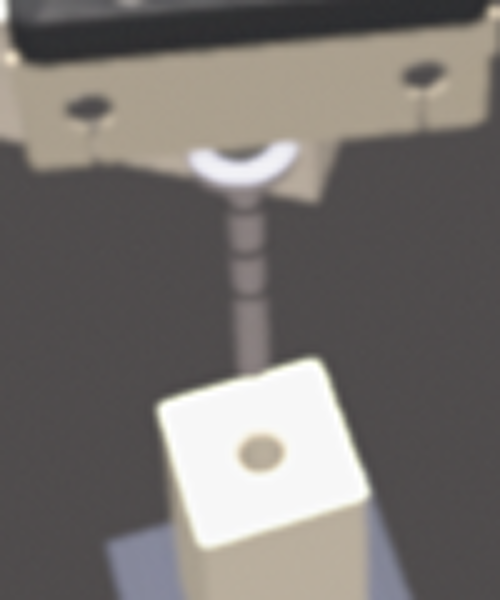

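apply_moves(
  slide=[
    [0.01, -0.005, 0.2],
    [0, 0, 0],
    [0, 0, 0.1],
    [0, 0, 0.1],
    [0, 0, 0],
  ],
  turn=[
    [0, 0, 0],
    [0, 0, 0],
    [0, 0, 0],
    [0, 0, 0],
    [0, 0, 0],
  ],
  jaw=[1, 1, 1, 1, 1],
)

```text
time_s: 10.65
tcp_pos: [0.5264, -0.2901, 0.1949]
eef_rot: [-179.9, 0.1, 0.0]
contact_force: [-0.6, 0.1, -0.5]
gripper_width: 0.0151
```

Run:
```python
from h import *
S=cap('side')
cv2.imwrite('pics/g7.png',cv2.resize(S['pixels'][270:390,190:290],None,fx=5,fy=5,interpolation=2))
st=r.get_state();print({k:st[k] for k in('time_s','tcp_pos','contact_force','moment','gripper_width','eef_rot')})
```

```text
{'time_s': 10.7, 'tcp_pos': array([ 0.52675583, -0.29032822,  0.1957888 ]), 'contact_force': array([ 1.23022963,  0.42025051, -0.73400968]), 'moment': array([-0.08913346, -0.01125728, -0.03223412]), 'gripper_width': 0.015034219547677752, 'eef_rot': array([-1.79981401e+02,  7.95009242e-02,  3.74081131e-02])}
```

View pics/g7.png

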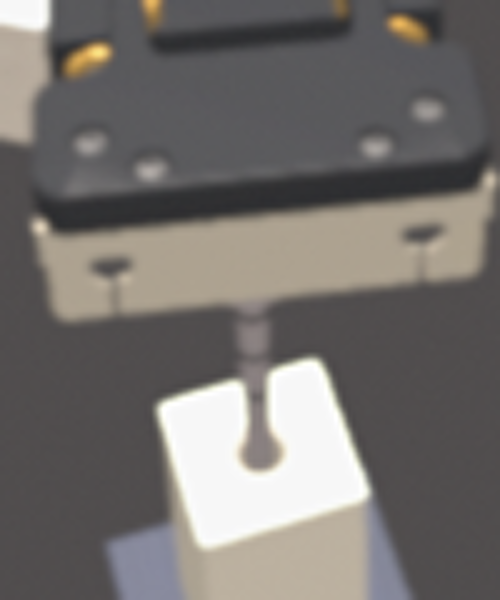

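The pin has entered the stand hole (crop (262,455)). Lowering further.

apply_moves(
  slide=[
    [0, 0, 0.15],
    [0, 0, 0.15],
    [0, 0, 0.15],
    [0, 0, 0.15],
    [0, 0, 0.1],
    [0, 0, 0],
    [0, 0, 0],
  ],
  turn=[
    [0, 0, 0],
    [0, 0, 0],
    [0, 0, 0],
    [0, 0, 0],
    [0, 0, 0],
    [0, 0, 0],
    [0, 0, 0],
  ],
  jaw=[1, 1, 1, 1, 1, 1, 1],
)

```text
time_s: 11.4
tcp_pos: [0.5275, -0.2906, 0.127]
eef_rot: [180.0, -0.0, 0.1]
contact_force: [0.6, 0.5, -0.4]
gripper_width: 0.0152
```

apply_moves(
  slide=[
    [0, 0, 0.04],
    [0, 0, 0.02],
    [0, 0, 0.01],
    [0, 0, 0],
  ],
  turn=[
    [0, 0, 0],
    [0, 0, 0],
    [0, 0, 0],
    [0, 0, 0],
  ],
  jaw=[1, 1, 1, 1],
)

```text
time_s: 11.8
tcp_pos: [0.5272, -0.2904, 0.1195]
eef_rot: [180.0, -0.0, 0.0]
contact_force: [0.0, 1.1, -1.6]
gripper_width: 0.0156
```

apply_moves(
  slide=[
    [0, 0, 0.01],
    [0, 0, 0.01],
    [0, 0, 0],
  ],
  turn=[
    [0, 0, 0],
    [0, 0, 0],
    [0, 0, 0],
  ],
  jaw=[1, 1, 1],
)

```text
time_s: 12.1
tcp_pos: [0.5273, -0.2905, 0.1176]
eef_rot: [180.0, -0.0, 0.0]
contact_force: [-0.6, 0.3, -0.9]
gripper_width: 0.0154
```

apply_moves(
  slide=[
    [0, 0, 0.01],
    [0, 0, 0],
  ],
  turn=[
    [0, 0, 0],
    [0, 0, 0],
  ],
  jaw=[1, 1],
)

```text
time_s: 12.3
tcp_pos: [0.5275, -0.2905, 0.1175]
eef_rot: [180.0, -0.0, 0.1]
contact_force: [-1.6, 0.4, 5.9]
gripper_width: 0.0151
```

Collar rests on the stand (5.9 N, same height as at the grasp). Releasing slowly.

apply_moves(
  slide=[
    [0, 0, 0],
    [0, 0, 0],
    [0, 0, 0],
    [0, 0, 0],
    [0, 0, 0],
    [0, 0, -0.2],
    [0, 0, -0.4],
    [0, 0, -0.4],
  ],
  turn=[
    [0, 0, 0],
    [0, 0, 0],
    [0, 0, 0],
    [0, 0, 0],
    [0, 0, 0],
    [0, 0, 0],
    [0, 0, 0],
    [0, 0, 0],
  ],
  jaw=[0.75, 0.65, 0.5, 0.4, 0.4, 0.4, 0.4, 0.4],
)

```text
time_s: 13.1
tcp_pos: [0.5266, -0.2903, 0.2169]
eef_rot: [-180.0, 0.1, 0.0]
contact_force: [1.9, -1.5, -0.8]
gripper_width: 0.0525
```

apply_moves(
  slide=[
    [0, 0, 0],
    [0, -0.45, 0],
    [0, -0.45, 0],
    [0, -0.45, 0],
    [0, -0.45, 0],
    [0, -0.45, 0],
    [0, -0.45, 0],
    [0, -0.45, 0],
  ],
  turn=[
    [0, 0, 0],
    [0, 0, 0],
    [0, 0, 0],
    [0, 0, 0],
    [0, 0, 0],
    [0, 0, 0],
    [0, 0, 0],
    [0, 0, 0],
  ],
  jaw=[0.4, 0.4, 0.4, 0.4, 0.4, 0.4, 0.4, 0.4],
)

```text
time_s: 13.9
tcp_pos: [0.5267, 0.0264, 0.2166]
eef_rot: [-180.0, -0.0, 0.0]
contact_force: [0.6, -0.5, 0.3]
gripper_width: 0.0523
```

Run:
```python
from h import *
S=cap('side');T=cap('top')
cv2.imwrite('pics/g8.png',np.hstack([cv2.resize(S['pixels'][300:420,190:290],None,fx=4,fy=4,interpolation=2),cv2.resize(T['pixels'][180:300,330:430],None,fx=4,fy=4,interpolation=2)]))
st=r.get_state();print({k:st[k] for k in('time_s','tcp_pos','contact_force','moment','gripper_width','eef_rot')})
```

```text
{'time_s': 14.0, 'tcp_pos': array([0.52717374, 0.02882402, 0.21649249]), 'contact_force': array([-0.84547397, -0.00580834,  0.47451067]), 'moment': array([-0.09195384,  0.00497728,  0.02628726]), 'gripper_width': 0.05247079023245254, 'eef_rot': array([-1.79956393e+02, -5.13765377e-02,  2.98399710e-01])}
```

View pics/g8.png

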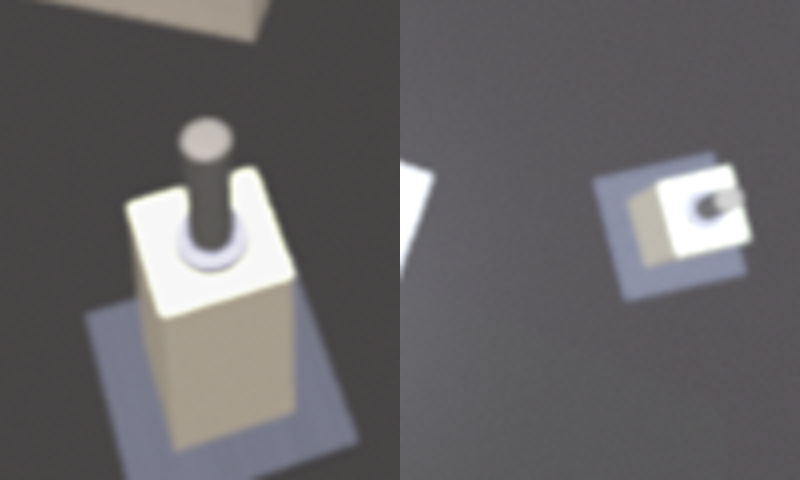

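Rod is back upright in the stand, with the collar on the column's top (crop (212,240)), the same as at the start. The meant tube is the white-capped one at side (195,162) and top (179,266). Its cap top stands about 16 mm above the short one and 16 mm below the long one, which makes it the middle tube. The enlarged rack crop earlier already showed this.

apply_moves(
  slide=[
    [-0.13, -0.45, 0],
    [-0.13, -0.45, 0],
    [-0.13, -0.45, 0],
    [-0.13, -0.45, 0],
    [-0.13, -0.4, 0],
    [0, 0, 0],
    [0, 0, 0],
  ],
  turn=[
    [0, 0, 0],
    [0, 0, 0],
    [0, 0, 0],
    [0, 0, 0],
    [0, 0, 0],
    [0, 0, 0],
    [0, 0, 0],
  ],
  jaw=[0.4, 0.4, 0.4, 0.4, 0.4, 0.4, 0.4],
)

```text
time_s: 14.7
tcp_pos: [0.4614, 0.2452, 0.2162]
eef_rot: [180.0, 0.0, 0.2]
contact_force: [-0.9, 0.3, -0.9]
gripper_width: 0.0523
```

Run:
```python
from h import *
S=cap('side')
cv2.imwrite('pics/g9.png',cv2.resize(S['pixels'][110:220,150:310],None,fx=5,fy=5,interpolation=2))
st=r.get_state();print({k:st[k] for k in('time_s','tcp_pos','eef_rot')})
print(onz(S,195.5,159.6,.089))
```

```text
{'time_s': 14.75, 'tcp_pos': array([0.46165989, 0.24434874, 0.21621811]), 'eef_rot': array([1.79980141e+02, 1.81585397e-02, 8.26993498e-02])}
[0.45986363 0.25835263 0.089     ]
```

View pics/g9.png

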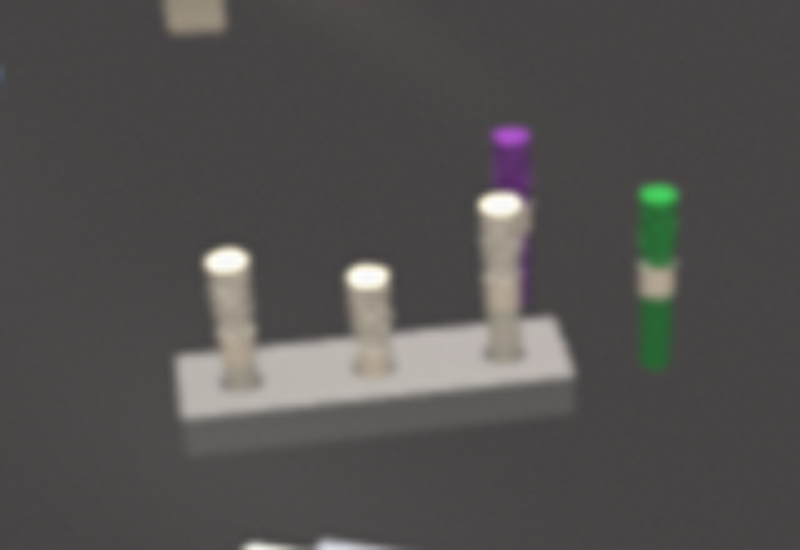

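apply_moves(
  slide=[
    [-0.015, -0.117, 0.3],
    [0, 0, 0.4],
    [0, 0, 0.3],
    [0, 0, 0.2],
    [0, 0, 0],
    [0, 0, 0],
  ],
  turn=[
    [0, 0, 0],
    [0, 0, 0],
    [0, 0, 0],
    [0, 0, 0],
    [0, 0, 0],
    [0, 0, 0],
  ],
  jaw=[0.4, 0.4, 0.4, 0.4, 0.4, 0.4],
)

```text
time_s: 15.35
tcp_pos: [0.461, 0.2553, 0.0969]
eef_rot: [180.0, -0.0, -0.0]
contact_force: [0.4, -0.2, 0.6]
gripper_width: 0.0525
```

Run:
```python
from h import *
S=cap('side');T=cap('top')
cv2.imwrite('pics/g10.png',np.hstack([cv2.resize(S['pixels'][110:220,150:270],None,fx=4,fy=4,interpolation=2),cv2.resize(T['pixels'][190:300,130:230],None,fx=3.2,fy=4,interpolation=2)]))
st=r.get_state();print({k:st[k] for k in('time_s','tcp_pos','eef_rot')})
```

```text
{'time_s': 15.45, 'tcp_pos': array([0.46135094, 0.25635764, 0.09791804]), 'eef_rot': array([-1.79915568e+02, -9.82966107e-02,  1.83057127e-03])}
```

View pics/g10.png

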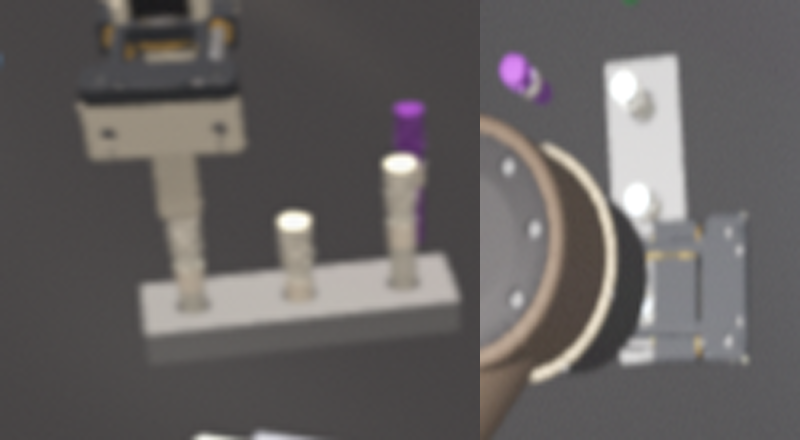

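apply_moves(
  slide=[
    [-0.01, 0, 0.15],
    [0, 0, 0.05],
    [0, 0, 0],
    [0, 0, 0],
    [0, 0, 0],
  ],
  turn=[
    [0, 0, 0],
    [0, 0, 0],
    [0, 0, 0],
    [0, 0, 0],
    [0, 0, 0],
  ],
  jaw=[0.4, 0.4, 0.4, 0.4, 0.4],
)

```text
time_s: 15.95
tcp_pos: [0.4597, 0.2565, 0.0772]
eef_rot: [-180.0, -0.0, 0.1]
contact_force: [0.2, 0.6, 0.1]
gripper_width: 0.0526
```

apply_moves(
  slide=[
    [0, 0, 0],
    [0, 0, 0],
    [0, 0, 0],
    [0, 0, 0],
    [0, 0, 0],
    [0, 0, 0],
  ],
  turn=[
    [0, 0, 0],
    [0, 0, 0],
    [0, 0, 0],
    [0, 0, 0],
    [0, 0, 0],
    [0, 0, 0],
  ],
  jaw=[0.65, 0.8, 0.9, 1, 1, 1],
  newtons=15,
)

```text
time_s: 16.55
tcp_pos: [0.4593, 0.2562, 0.0764]
eef_rot: [180.0, 0.0, 0.0]
contact_force: [0.3, 0.3, 0.6]
gripper_width: 0.0171
```

Run:
```python
from h import *
S=cap('side')
cv2.imwrite('pics/g11.png',cv2.resize(S['pixels'][110:220,150:270],None,fx=5,fy=5,interpolation=2))
st=r.get_state();print({k:st[k] for k in('time_s','tcp_pos','contact_force','moment','gripper_width')})
```

```text
{'time_s': 16.6, 'tcp_pos': array([0.45928326, 0.25619816, 0.0764361 ]), 'contact_force': array([-0.02619805, -0.35392694, -0.38366905]), 'moment': array([-0.08969708, -0.02289325,  0.02022831]), 'gripper_width': 0.0171747767717877}
```

View pics/g11.png

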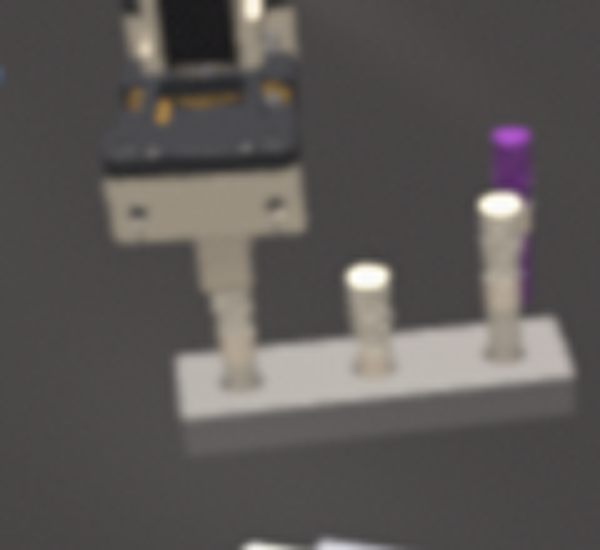

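apply_moves(
  slide=[
    [0, 0, -0.1],
    [0, 0, -0.3],
    [0, 0, -0.4],
    [0, 0, -0.4],
    [0, 0, -0.2],
    [0, 0, 0],
    [0, 0, 0],
  ],
  turn=[
    [0, 0, 0],
    [0, 0, 0],
    [0, 0, 0],
    [0, 0, 0],
    [0, 0, 0],
    [0, 0, 0],
    [0, 0, 0],
  ],
  jaw=[1, 1, 1, 1, 1, 1, 1],
)

```text
time_s: 17.3
tcp_pos: [0.4592, 0.2563, 0.2172]
eef_rot: [-179.9, -0.0, 0.0]
contact_force: [-0.9, -0.4, -1.1]
gripper_width: 0.0168
```

Run:
```python
from h import *
S=cap('side')
cv2.imwrite('pics/g12.png',cv2.resize(S['pixels'][80:220,150:270],None,fx=5,fy=4,interpolation=2))
st=r.get_state();print({k:st[k] for k in('time_s','tcp_pos','contact_force','moment','gripper_width')})
```

```text
{'time_s': 17.35, 'tcp_pos': array([0.45885839, 0.25594149, 0.2162434 ]), 'contact_force': array([-0.69395273,  0.08272632, -0.58522666]), 'moment': array([-0.01128779, -0.01814591,  0.00408297]), 'gripper_width': 0.017232745560769612}
```

View pics/g12.png

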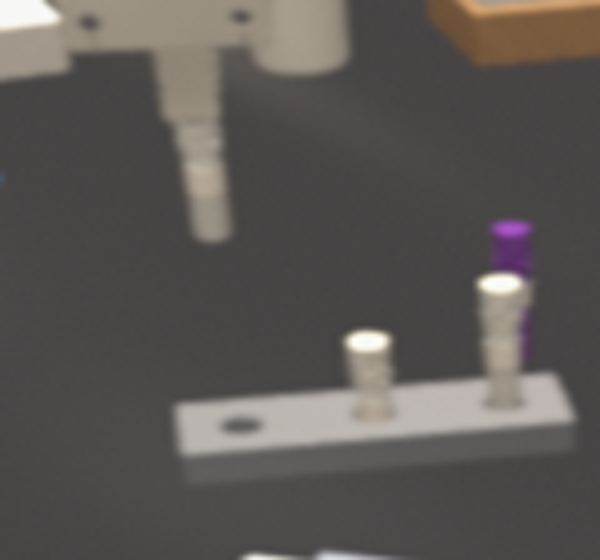

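The middle tube is lifted out with its pocket empty at crop (240,425). The other two tubes stay in place. On to the bore.

apply_moves(
  slide=[
    [0.09, 0.4, 0],
    [0.09, 0.42, 0],
    [0.09, 0.42, 0],
    [0.09, 0.42, 0],
    [0.09, 0.42, 0],
    [0.09, 0.42, 0],
    [0.09, 0.42, 0],
    [0, 0, 0],
  ],
  turn=[
    [0, 0, 0],
    [0, 0, 0],
    [0, 0, 0],
    [0, 0, 0],
    [0, 0, 0],
    [0, 0, 0],
    [0, 0, 0],
    [0, 0, 0],
  ],
  jaw=[1, 1, 1, 1, 1, 1, 1, 1],
)

```text
time_s: 18.15
tcp_pos: [0.522, -0.0399, 0.2149]
eef_rot: [179.9, 0.2, -0.2]
contact_force: [-0.5, 0.5, -1.8]
gripper_width: 0.0172
```

apply_moves(
  slide=[
    [0, 0, 0],
    [0, 0, 0],
  ],
  turn=[
    [0, 0, 0],
    [0, 0, 0],
  ],
  jaw=[1, 1],
)

```text
time_s: 18.35
tcp_pos: [0.522, -0.0355, 0.2157]
eef_rot: [180.0, 0.1, 0.0]
contact_force: [-0.1, 0.6, -1.5]
gripper_width: 0.0169
```

apply_moves(
  slide=[
    [0, 0.01, 0.3],
    [0, 0, 0.12],
    [0, 0, 0],
    [0, 0, 0],
  ],
  turn=[
    [0, 0, 0],
    [0, 0, 0],
    [0, 0, 0],
    [0, 0, 0],
  ],
  jaw=[1, 1, 1, 1],
)

```text
time_s: 18.75
tcp_pos: [0.5227, -0.0362, 0.1749]
eef_rot: [180.0, 0.0, 0.1]
contact_force: [0.7, 1.2, -0.1]
gripper_width: 0.0169
```

Run:
```python
from h import *
S=cap('side')
cv2.imwrite('pics/g13.png',cv2.resize(S['pixels'][180:270,185:275],None,fx=6,fy=6,interpolation=2))
st=r.get_state();print({k:st[k] for k in('time_s','tcp_pos','contact_force','moment','gripper_width')})
p=st['tcp_pos']; b=np.array([-.65,2.05])
for d in(.0694,.0174): print(proj(S,p-[0,0,d])+b)
print('bore',proj(S,[.5228,-.0367,.095])+b, proj(S,[.5228,-.0367,.103])+b)
```

```text
{'time_s': 18.8, 'tcp_pos': array([ 0.52308436, -0.03618854,  0.17531933]), 'contact_force': array([-0.73593282, -0.17453547,  0.27716596]), 'moment': array([-0.04687629, -0.03227945, -0.04326555]), 'gripper_width': 0.017120220528397536}
[228.4914702 232.2135506]
[226.84193316 208.66747551]
bore [228.67875638 237.10462804] [228.43713419 233.66976635]
```

View pics/g13.png

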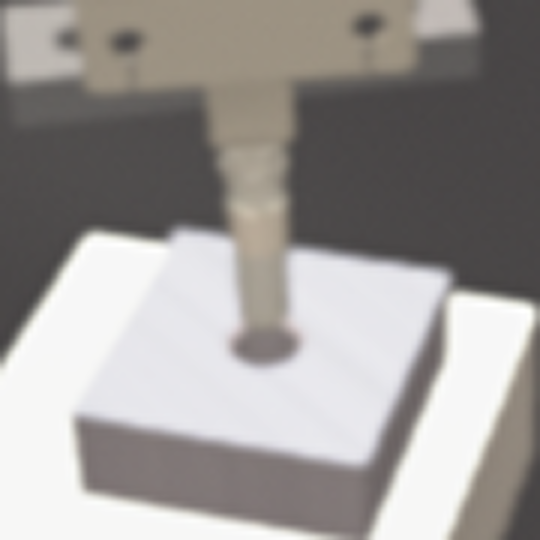

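The foot stands centred over the bore, at x ≈ 228.5 against 228.7 for the bore. Lowering slowly.

apply_moves(
  slide=[
    [0, 0, 0.1],
    [0, 0, 0.05],
    [0, 0, 0.05],
    [0, 0, 0],
  ],
  turn=[
    [0, 0, 0],
    [0, 0, 0],
    [0, 0, 0],
    [0, 0, 0],
  ],
  jaw=[1, 1, 1, 1],
)

```text
time_s: 19.2
tcp_pos: [0.522, -0.0369, 0.1536]
eef_rot: [180.0, 0.1, 0.0]
contact_force: [-0.6, 0.3, -0.8]
gripper_width: 0.017
```

Run:
```python
from h import *
S=cap('side')
cv2.imwrite('pics/g14.png',cv2.resize(S['pixels'][180:270,185:275],None,fx=6,fy=6,interpolation=2))
st=r.get_state();print({k:st[k] for k in('time_s','tcp_pos','contact_force','moment','gripper_width')})
```

```text
{'time_s': 19.25, 'tcp_pos': array([ 0.52227534, -0.03686345,  0.15407981]), 'contact_force': array([ 0.0691471 , -0.28191512,  0.44848124]), 'moment': array([-0.05002651, -0.04867979, -0.00590847]), 'gripper_width': 0.017385151095096734}
```

View pics/g14.png

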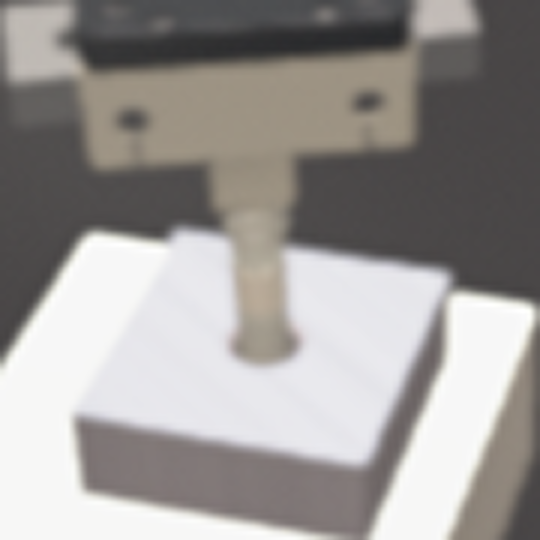

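The tube has entered the bore with a gap all round.

apply_moves(
  slide=[
    [0, 0, 0.08],
    [0, 0, 0.08],
    [0, 0, 0.08],
    [0, 0, 0.08],
    [0, 0, 0.04],
    [0, 0, 0],
    [0, 0, 0],
  ],
  turn=[
    [0, 0, 0],
    [0, 0, 0],
    [0, 0, 0],
    [0, 0, 0],
    [0, 0, 0],
    [0, 0, 0],
    [0, 0, 0],
  ],
  jaw=[1, 1, 1, 1, 1, 1, 1],
)

```text
time_s: 19.95
tcp_pos: [0.5227, -0.0367, 0.1185]
eef_rot: [180.0, -0.0, 0.0]
contact_force: [-0.7, -0.4, -0.6]
gripper_width: 0.0169
```

apply_moves(
  slide=[
    [0, 0, 0.01],
    [0, 0, 0.01],
    [0, 0, 0.01],
    [0, 0, 0],
  ],
  turn=[
    [0, 0, 0],
    [0, 0, 0],
    [0, 0, 0],
    [0, 0, 0],
  ],
  jaw=[1, 1, 1, 1],
)

```text
time_s: 20.35
tcp_pos: [0.5225, -0.0368, 0.1154]
eef_rot: [-180.0, 0.0, 0.0]
contact_force: [1.0, -0.3, 0.5]
gripper_width: 0.017
```

apply_moves(
  slide=[
    [0, 0, 0.01],
    [0, 0, 0.01],
    [0, 0, 0.01],
    [0, 0, 0],
  ],
  turn=[
    [0, 0, 0],
    [0, 0, 0],
    [0, 0, 0],
    [0, 0, 0],
  ],
  jaw=[1, 1, 1, 1],
)

```text
time_s: 20.75
tcp_pos: [0.5226, -0.0367, 0.1125]
eef_rot: [180.0, -0.0, 0.0]
contact_force: [0.5, -0.3, 1.2]
gripper_width: 0.0173
```

apply_moves(
  slide=[
    [0, 0, 0.005],
    [0, 0, 0.005],
    [0, 0, 0],
  ],
  turn=[
    [0, 0, 0],
    [0, 0, 0],
    [0, 0, 0],
  ],
  jaw=[1, 1, 1],
)

```text
time_s: 21.05
tcp_pos: [0.5234, -0.0367, 0.1122]
eef_rot: [180.0, -0.1, 0.1]
contact_force: [-0.1, 1.0, 5.6]
gripper_width: 0.0166
```

Run:
```python
from h import *
S=cap('side')
cv2.imwrite('pics/g15.png',cv2.resize(S['pixels'][180:270,185:275],None,fx=6,fy=6,interpolation=2))
st=r.get_state();print({k:st[k] for k in('time_s','tcp_pos','contact_force','moment','gripper_width')})
```

```text
{'time_s': 21.1, 'tcp_pos': array([ 0.52335648, -0.03671108,  0.11226172]), 'contact_force': array([ 0.29347826, -0.18927549,  5.31981318]), 'moment': array([-0.16509486,  0.07019057, -0.02118401]), 'gripper_width': 0.016740371167632204}
```

View pics/g15.png

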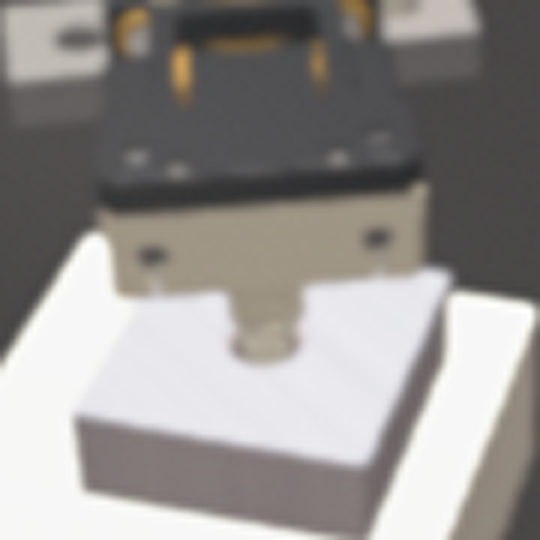

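The bottom is reached at the expected height (TCP 0.1123 m against 0.1124 m, 5.5 N), and the cap edge is level with the block top. Releasing.

apply_moves(
  slide=[
    [0, 0, 0],
    [0, 0, 0],
    [0, 0, 0],
    [0, 0, 0],
    [0, 0, 0],
    [0, 0, -0.2],
    [0, 0, -0.4],
    [0, 0, -0.4],
  ],
  turn=[
    [0, 0, 0],
    [0, 0, 0],
    [0, 0, 0],
    [0, 0, 0],
    [0, 0, 0],
    [0, 0, 0],
    [0, 0, 0],
    [0, 0, 0],
  ],
  jaw=[0.75, 0.65, 0.5, 0.4, 0.4, 0.4, 0.4, 0.4],
)

```text
time_s: 21.9
tcp_pos: [0.5219, -0.0369, 0.2121]
eef_rot: [180.0, 0.1, 0.0]
contact_force: [1.5, 0.1, 0.1]
gripper_width: 0.0525
```

apply_moves(
  slide=[
    [0, 0, 0],
    [-0.1, -0.4, 0],
    [-0.1, -0.4, 0],
    [-0.1, -0.4, 0],
    [0, -0.4, 0],
    [0, -0.4, 0],
    [0, 0, 0],
    [0, 0, 0],
  ],
  turn=[
    [0, 0, 0],
    [0, 0, 0],
    [0, 0, 0],
    [0, 0, 0],
    [0, 0, 0],
    [0, 0, 0],
    [0, 0, 0],
    [0, 0, 0],
  ],
  jaw=[0.4, 0.4, 0.4, 0.4, 0.4, 0.4, 0.4, 0.4],
)

```text
time_s: 22.7
tcp_pos: [0.492, 0.1641, 0.211]
eef_rot: [180.0, 0.0, 0.2]
contact_force: [-0.3, -0.8, -1.0]
gripper_width: 0.0525
```

Run:
```python
from h import *
S=cap('side','fs.png');T=cap('top','ft.png')
cv2.imwrite('pics/g16.png',np.hstack([cv2.resize(S['pixels'][190:270,185:275],None,fx=4,fy=5,interpolation=2),cv2.resize(T['pixels'][195:275,255:345],None,fx=4,fy=5,interpolation=2)]))
g=cv2.cvtColor(S['pixels'],6);h=cv2.cvtColor(T['pixels'],6)
st=r.get_state();print({k:st[k] for k in('time_s','tcp_pos','gripper_width')})
print('pred cap top',proj(S,[.5228,-.0367,.125])+[-.65,2.05],proj(T,[.5228,-.0367,.125]))
P=cloud(S);print(P[225,226],P[223:229,224:230,2].round(3))
```

```text
{'time_s': 22.8, 'tcp_pos': array([0.49215847, 0.16277541, 0.21120672]), 'gripper_width': 0.05265990480464629}
pred cap top [227.75650374 223.99403452] [301.4219478  234.92418377]
[ 0.51817604 -0.04270861  0.12332668] [[0.122 0.123 0.124 0.122 0.124 0.122]
 [0.123 0.123 0.123 0.125 0.124 0.123]
 [0.123 0.123 0.123 0.124 0.125 0.124]
 [0.122 0.124 0.124 0.122 0.124 0.124]
 [0.121 0.121 0.124 0.123 0.58  0.122]
 [0.117 0.121 0.12  0.122 0.122 0.122]]
```

View pics/g16.png

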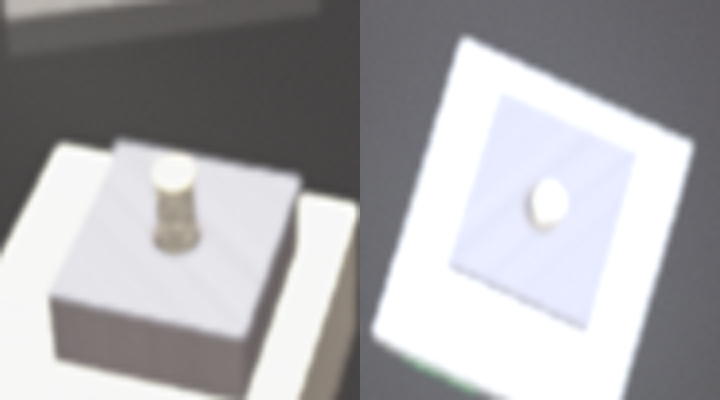

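View pics/fs.png

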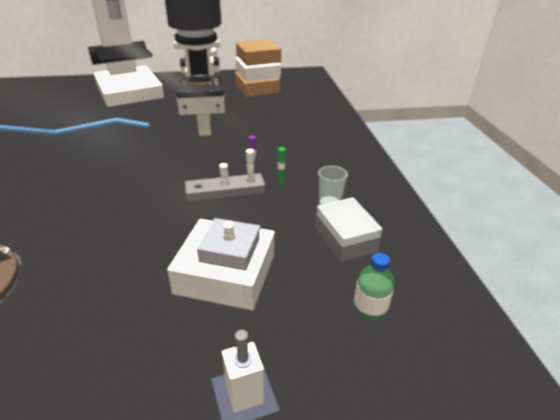

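The capped tube stands upright in the bore, its cap top at (228,224) against a predicted (227.8,224.0). The rod is in its stand, and the other tubes and the bystanders are where they were. Handing in.

```bash
python3 -c "
from plant import r
print(r.close_job())"
```

```text
the job is handed in; nothing more can be done
None
```

The job is done and handed in at about 23 s of the allowed 61 s; no verdict is reported.

- **Depth:** The rod met the bottom of the bore with its tip at about z = 0.043 m, pressing up to 18 N, so the bore is 52 mm deep. Only the 68 mm ring still showed above the rim, which agrees.
- **Rod:** It hangs upright in its stand again, with the collar touching at the same height as when I picked it up. It had leaned about 1° in the grip after pressing, but it went back in cleanly.
- **Tube:** I took the middle tube and lowered it until it touched the bottom at the expected height, within 0.2 mm, with 5.5 N. Only then did I let go.
- **Last checks:** The cap top shows within about 0.5 pixel of where it should be, and its depth reading is 0.123 m against 0.125 m expected. By eye, the short and long tubes, bottle, box and beaker are where they were, and the gripper is clear of everything.
- **Disagreement:** The side camera sits about 2 pixels low compared with the top camera. I corrected for this using the robot's own position readings.

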